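# Put the microscope parts away on their matching rests

### The job

Put away the four microscope parts that lie on the bench to the left of the tall microscope: the filter cube with the blue window into the blue square rest, the cube with the orange window into the orange square rest, the objective with the green ring into the small green round rest, and the white canister into the larger white round rest. Set each gently down on the floor of its rest, upright and about in the middle, the cubes square with their rests (any side may face the front), and let go. Leave the pink culture dish and the blue-lidded cover-glass box that stand among them where they are, and tip nothing over.

Things in the scene. Friction and masses are not known exactly. Their poses are not given: they have to be found in the camera images.
- blue_cube: Loose black filter cube, white-ringed blue window in one side, small green window and blue edge tabs on top. Gripped body 34 x 34 mm, 38 mm high; 0.05-0.11 kg. Origin on the underside, 2 mm off the middle of the square (middle at x = +2 mm, y = 0 in its frame). z up; window faces along its x axis, plain black sides at y = -17 and +17 mm. Starts upright on the bench.
- orange_cube: Loose black filter cube, white-ringed orange window in one side, small green window and orange edge tabs on top. Gripped body 34 x 34 mm, 38 mm high; 0.05-0.11 kg. Origin on the underside, 2 mm off the middle of the square (middle at x = +2 mm, y = 0 in its frame). z up; window faces along its x axis, plain black sides at y = -17 and +17 mm. Starts upright on the bench.
- objective: Loose silver-white microscope objective with a green ring near its nose, standing nose down. Greatest diameter 26 mm, 47 mm high, round; 0.06-0.12 kg; take it by the knurl, 30 to 40 mm above its foot. Origin: centre of its underside, z up its axis.
- canister: Loose white plastic objective canister with a ribbed screw lid (the lid stays on). 41 mm diameter, 58 mm high, round; 0.06-0.13 kg. Origin: centre of its underside, z up its axis.
- blue_rest: Fixed square rest in blue plastic on a thin black base, for the cube with the blue window. Base 60 x 60 x 3 mm; wall 56 mm square outside, 48 mm square inside, its top 12 mm above the bench; inner floor 5 mm above the bench. Origin: centre of its underside, on the bench. z up, x and y parallel to its sides.
- orange_rest: Fixed square rest in orange plastic on a thin black base, for the cube with the orange window. Base 60 x 60 x 3 mm; wall 56 mm square outside, 48 mm square inside, its top 12 mm above the bench; inner floor 5 mm above the bench. Origin: centre of its underside, on the bench. z up, x and y parallel to its sides.
- green_rest: Fixed round rest in green plastic on a thin black base. Base 54 mm diameter, wall 48 mm outside and 40 mm inside diameter, its top 12 mm above the bench; inner floor 5 mm above the bench. Origin: centre of its underside, on the bench; z up. The smaller of the two round rests, for the objective.
- white_rest: Fixed round rest in white plastic on a thin black base. Base 70 mm diameter, wall 64 mm outside and 56 mm inside diameter, its top 12 mm above the bench; inner floor 5 mm above the bench. Origin: centre of its underside, on the bench; z up. The larger of the two round rests, for the canister.
- pink_dish: Loose covered culture dish with pink filling, 58 mm diameter, 14 mm high; to be left where it is. Origin: centre of its underside.
- glass_box: Loose cover-glass box with a blue lid on a white base, 40 x 40 x 20 mm; to be left where it is. Origin: centre of its underside, x and y parallel to its sides.
Things that resemble listed ones, but are neither listed nor needed, are in the scene too. Leave any red look-alike of the canister alone.

How it is judged:
By the outcome, as a careful person would: the job done as asked, in the order asked, and still so for the second after the job is handed in, with the robot touching nothing.
It also fails if it takes over 99 s, if anything falls off the work surface, if the arm or the gripper's body presses on something with over 40 N, if the wrist force passes 120 N, or if a joint passes its speed limit or range.

### The arm

A 6-joint arm with a two-finger parallel gripper is mounted at the origin on a cart in front of the work surface, level with it; the furniture and walls round the work are solid. World frame = base frame: x ahead of the robot, y to its left, z up, the work surface at z = 0. Lengths are in m, angles in rad, forces in N, time in s.
With the tool pointing down it reaches from about 0.375 to 0.9 m from the base axis. Payload 3.1 kg.
Tool frame: the origin (TCP) lies at the centre of the arm's flange, where the gripper is bolted on; the fingertips stand robot.tip_extent ahead of it and the grasp point (between the pads) lies 164 mm ahead of it (robot.tip_extent is the distance from the TCP to the fingertips, in m); z points along the fingers, y is the line along which they close (so a half turn about z gives the same grasp; the last joint's range is limited). The gripper opens to 87 mm and grips with 3 to 60 N. Pads are 19 mm wide; open, the fingers measure 117 mm over their backs; the gripper's body (75 mm by 190 mm) begins 51 mm behind the grasp point.
Start: joints at [0.957, 0.527, 1.433, -0, 1.181, -0.178], TCP at [0.264, 0.567, 0.405] pointing down, gripper open.
Joint ranges: [-3.08, 3.08], [-0.75, 2.2], [0.22, 2.44], [-1.43, 4.57], [0, 2.65], [-2.85, 2.85]. Speed limits (rad/s): [2.79, 2.79, 3.14, 3.14, 3.14, 3.14].

### API

Orientations are given as a unit quaternion [x, y, z, w].
In Python, from rig import get_obs, camera, hand_in, cut_out, robot gives the robot as it stands.
- The arm moves only by the tool step_arm, never from a script. Its argument "rows" is a list of rows, each a list of 6 numbers: the shift along the world's x, y, z in m, then the turn, a rotation vector about the world's x, y, z in degrees. A call has 1 to 12 rows; each row shifts and turns the commanded pose from where the row before left it; what a row does not reach is not made up. A row lasts 1/8 s, in which the tool goes at most 62.5 mm and 10.7 degrees, less where a joint would pass 70% of its speed; a pose out of reach is approached as far as the arm can. A call is refused whole if a number of a shift passes 0.0625 or a number of a turn 10.7, either way. A call with a gripper value outside its range is refused whole. "jaw" is the finger opening in m, from 0 to 0.087, set as the call begins (left out, the last holds). The fingers move at their own pace and stop on an object; "squeeze" is the grip in N (left out, the last holds). Time passes only in rows, so rows that do not move let the fingers close. It gives the time, the measured TCP pose, the force, the opening and the grip force at its end, in the units of the state.
- get_obs(): the state, without advancing time (a new reading comes with each control period).
- camera(name): name is "side" or "top"; returns a dict with "pixels" (420x560x3 uint8, blue, green, red), "depth" (420x560 float32, m along the optical axis (not along the pixel's ray), 0 where there is no reading), "fov_y" (degrees; the focal length in pixels is half the picture's height over the tangent of half this angle, whatever the lens; pixels are square), "cx", "cy" (the principal point, pixels), "k1" (the pictures are not rectified: a ray, as slopes to the right and down, at radius r is drawn at 1 + k1 r^2 times it, then the intrinsics apply), "extrinsics" (4x4, takes a point from camera to world coordinates). Camera axes: x right, y up, looking along -z (the intrinsics and any distortion apply to the point x, -y, -z); pixel columns grow to the right and rows downward; lengths in m; the calibration is good to about 2 mm. A picture is of the moment at which its call begins.
- hand_in(): hands the job in; it is judged then, once.
Trained networks look in the newest picture that a camera, given by its name, has taken for a name from the list of things; names that differ only in an ending like _2 or _b are one class to them, and where a whole thing is asked for, a point or a joint stands for the part that bears it (a point fixed in the world has none). Each returns a list of dicts, best first, with "confidence" (0 to 1); they miss things now and then, are a little off and sometimes report something else, mostly with a low value. They report only what shows in the picture. A call takes as long as a camera call. They do not tell look-alikes from the thing itself.
- cut_out(label, camera): "region" (420x560 bool, what is visible of it) and "extent" ([centre column, centre row, width, height] in pixels, round what is visible of it).
The state is a dict: "time": time; "q": joint angles; "joint_velocities": joint speeds; "joint_torque": joint torques, N m; "position": TCP position; "tool_rot": TCP orientation; "ft_force": force on the tool from outside, world axes, zero at the start; "moment": the same for the moment, N m; "grip_width": finger opening in m; "grip_force": force on a finger pad.
Only numpy, scipy, OpenCV 4.12 (cv2) and the standard library are available. Lean on these libraries where they do the work, as an engineer would, in place of code of your own. Each camera call takes 0.05 s, during which the arm holds its last target. There are 200 camera calls.

## Working session

There is one attempt and no reset: what is moved stays moved. The work goes in short steps, Python scripts to look and compute and a tool call to move; the robot and the scene stay as the last step left them, time stands still between calls to the robot, and variables do not carry over. Pictures are saved under pics/ and viewed, at most 14 in all, crops included, and the job is handed in when it is done.

Besides the shell and the picture viewer there is one more tool, called after "Emit:" as name(argument=value, ...), one argument or row to a line, values as JSON. step_arm: Moves the arm, as the interface text tells. Its arguments: {"type":"object","properties":{"rows":{"type":"array"},"jaw":{"type":"number"},"squeeze":{"type":"number"}},"required":["rows"]}

```bash
mkdir -p pics; ls
cat > h.py <<'E'
import numpy as np, cv2
from rig import get_obs, camera, hand_in, cut_out, robot
def K(c):
    h=c["pixels"].shape[0]; f=h/2/np.tan(np.radians(c["fov_y"])/2)
    return np.array([[f,0,c["cx"]],[0,f,c["cy"]],[0,0,1.]])
def world(c,px):
    """pixels (N,2)+depth -> world"""
    px=np.asarray(px,float).reshape(-1,2)
    u=cv2.undistortPoints(px[:,None],K(c),np.array([c["k1"],0,0,0,0.]))[:,0]
    d=c["depth"][px[:,1].round().astype(int),px[:,0].round().astype(int)]
    p=np.c_[u[:,0]*d,-u[:,1]*d,-d]
    E=np.array(c["extrinsics"]); return p@E[:3,:3].T+E[:3,3]
def ray(c,px,z):
    px=np.asarray(px,float).reshape(-1,2)
    u=cv2.undistortPoints(px[:,None],K(c),np.array([c["k1"],0,0,0,0.]))[:,0]
    E=np.array(c["extrinsics"]); r=np.c_[u[:,0],-u[:,1],-np.ones(len(u))]@E[:3,:3].T; o=E[:3,3]
    return o+r*((z-o[2])/r[:,2])[:,None]
E
cat > a.py <<'E'
from h import *
o=get_obs(); print({k:np.round(v,3) for k,v in o.items()}, robot.tip_extent)
for n in ("top","side"):
    c=camera(n); cv2.imwrite(f"pics/{n}0.png",c["pixels"]); print(n,c["fov_y"],c["cx"],c["cy"],c["k1"],np.round(c["extrinsics"],3).tolist(),(c["depth"]>0).mean())
    for l in "blue_cube orange_cube objective canister blue_rest orange_rest green_rest white_rest pink_dish glass_box".split():
        for r in cut_out(l,n):
            ys,xs=np.nonzero(r["region"]&(c["depth"]>0))
            if len(xs)==0: print(l,"nodepth");continue
            w=world(c,np.c_[xs,ys]); zt=np.percentile(w[:,2],95); t=w[w[:,2]>zt-.006]
            print(l,round(r["confidence"],2),np.round(r["extent"]).astype(int),"ztop",zt.round(3),"topmid",((np.percentile(t[:,:2],2,0)+np.percentile(t[:,:2],98,0))/2).round(3),"med",np.median(w,0).round(3),"ext",(np.percentile(w,98,0)-np.percentile(w,2,0)).round(3))
E
python3 a.py
```

```text
pics
{'time': np.float64(0.0), 'q': array([ 0.956,  0.528,  1.434,  0.   ,  1.181, -0.178]), 'joint_velocities': array([-0.001, -0.001, -0.002,  0.001,  0.   , -0.001]), 'joint_torque': array([ 1.0000e-03, -4.4005e+01, -1.7660e+01,  6.3000e-02,  5.8000e-02,
       -0.0000e+00]), 'position': array([0.264, 0.566, 0.404]), 'tool_rot': array([ 0.216,  0.976, -0.001, -0.   ]), 'ft_force': array([-0.713,  0.696,  0.325]), 'moment': array([-0.068, -0.019, -0.036]), 'grip_force': np.float64(0.0), 'grip_width': np.float64(0.087)} 0.1822
top 54.27168624320353 277.0439085393425 211.72617181841173 -0.04172063200259709 [[0.119, 0.971, -0.209, 0.297], [-0.993, 0.116, -0.025, 0.157], [0.0, 0.21, 0.978, 0.968], [0.0, 0.0, 0.0, 1.0]] 0.9959438775510204
blue_cube 0.69 [190 173  18  23] ztop 0.041 topmid [0.571 0.402] med [0.566 0.399 0.038] ext [0.038 0.038 0.035]
orange_cube 0.5 [341 240  19  18] ztop 0.041 topmid [0.448 0.027] med [0.446 0.03  0.037] ext [0.035 0.033 0.043]
objective 0.48 [397 248  16  14] ztop 0.047 topmid [ 0.444 -0.101] med [ 0.441 -0.098  0.041] ext [0.027 0.029 0.051]
canister 
[... 2018 characters left out ...]
9 0.059 0.013]
orange_rest 0.69 [271 192  22  11] ztop 0.013 topmid [ 0.556 -0.097] med [ 0.558 -0.093  0.007] ext [0.058 0.067 0.011]
green_rest 0.75 [241 259  31  19] ztop 0.013 topmid [0.564 0.284] med [0.564 0.285 0.007] ext [0.047 0.047 0.012]
green_rest 0.6 [261 206  28  15] ztop 0.021 topmid [0.566 0.017] med [0.564 0.023 0.015] ext [0.049 0.041 0.02 ]
white_rest 0.6 [294 263  30  22] ztop 0.013 topmid [0.468 0.284] med [0.478 0.272 0.007] ext [0.052 0.061 0.011]
pink_dish 0.72 [251 227  26  20] ztop 0.016 topmid [0.568 0.14 ] med [0.566 0.151 0.014] ext [0.052 0.054 0.015]
glass_box 0.56 [262 208  25  16] ztop 0.021 topmid [0.566 0.016] med [0.563 0.023 0.015] ext [0.049 0.045 0.021]
```

Run:
```python
import cv2
t=cv2.imread("pics/top0.png"); s=cv2.imread("pics/side0.png")
cv2.imwrite("pics/t1.png",cv2.resize(t[140:290,130:450],(800,375),interpolation=cv2.INTER_CUBIC))
cv2.imwrite("pics/s1.png",cv2.resize(s[165:345,180:380],(660,594),interpolation=cv2.INTER_CUBIC))
```

```text
(no output)
```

View pics/top0.png

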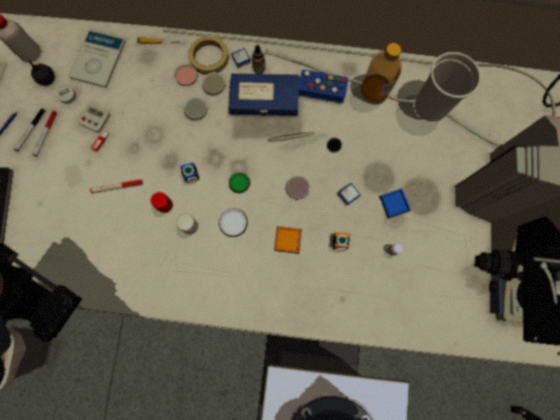

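View pics/t1.png

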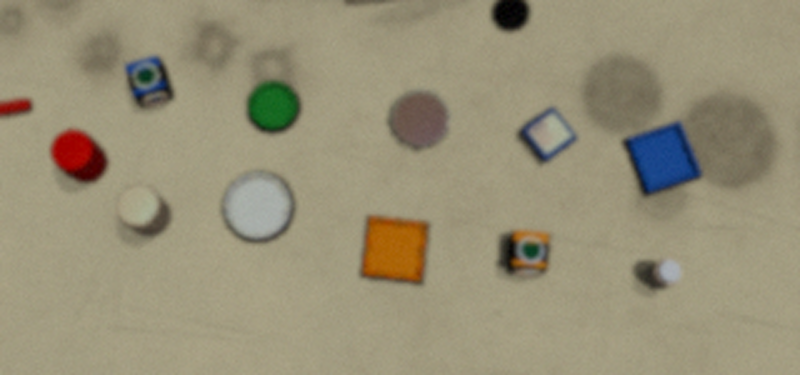

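View pics/s1.png

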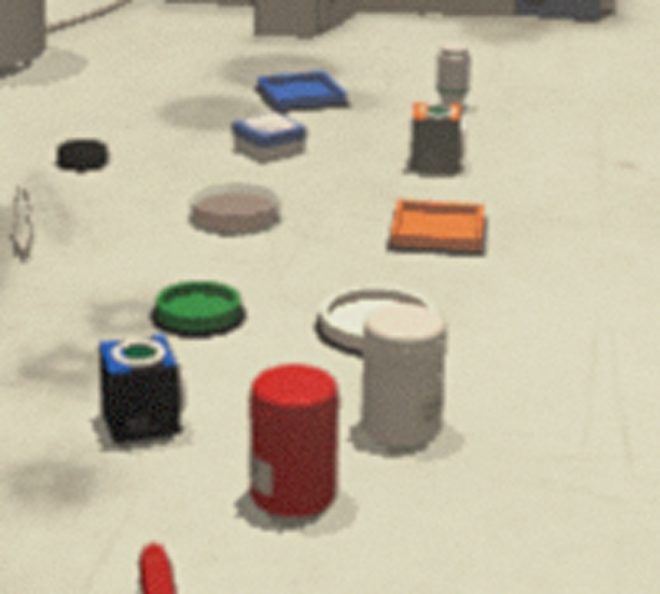

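The top view shows the blue cube at (190,173), the orange cube at (341,240), the objective at (397,248) and the white canister at (188,222).

Possible mix-ups:
- **Canister:** the red look-alike at (161,201).
- **Objective:** the net also called the objective "glass_box". The real box is at (349,194).
- **Rests:** side-view false hits for the orange and green rests lie on the blue rest and the box.

The close crops confirm these choices. Both cube windows face the robot side. Next I'll refine the poses with silhouette fits.

```bash
cat > fit.py <<'E'
from h import *
from scipy.optimize import minimize
S=6
def proj(c,P):
    E=np.linalg.inv(np.array(c["extrinsics"])); q=P@E[:3,:3].T+E[:3,3]; q=q*[1,-1,-1]
    return cv2.projectPoints(q,np.zeros(3),np.zeros(3),K(c),np.array([c["k1"],0,0,0,0.]))[0][:,0]
def box(s,z0,z1): return np.array([[a*s/2,b*s/2,z] for a in(-1,1) for b in(-1,1) for z in(z0,z1)])
def cyl(d,z0,z1):
    t=np.linspace(0,2*np.pi,40,endpoint=False); return np.vstack([np.c_[d/2*np.cos(t),d/2*np.sin(t),0*t+z] for z in(z0,z1)])
M={"blue_cube":box(.034,0,.038),"orange_cube":box(.034,0,.038),"objective":cyl(.026,.02,.047),"canister":cyl(.041,0,.058),
"blue_rest":np.vstack([box(.06,0,.003),box(.056,0,.012)]),"orange_rest":np.vstack([box(.06,0,.003),box(.056,0,.012)]),
"green_rest":np.vstack([cyl(.054,0,.003),cyl(.048,0,.012)]),"white_rest":np.vstack([cyl(.07,0,.003),cyl(.064,0,.012)]),"glass_box":box(.04,0,.02),"pink_dish":cyl(.058,0,.014)}
def fit(l,views,p0):
    p0=np.array(p0,float); data=[]
    for c,m in views:
        ys,xs=np.nonzero(m); x0,y0=xs.min()-12,ys.min()-12; cr=m[y0:ys.max()+13,x0:xs.max()+13].astype(np.uint8)
        data.append((c,(x0,y0),cv2.resize(cr,None,fx=S,fy=S,interpolation=cv2.INTER_LINEAR)>0))
    def cost(p):
        a=np.radians(p[2]); R=np.array([[np.cos(a),-np.sin(a),0],[np.sin(a),np.cos(a),0],[0,0,1]])
        s=0
        for c,o,m in data:
            u=(proj(c,M[l]@R.T+[p[0]/1000,p[1]/1000,0])-o+.5)*S-.5
            h=np.zeros(m.shape,np.uint8); cv2.fillConvexPoly(h,cv2.convexHull((u*16).round().astype(np.int32)),1,shift=4)
            s+=1-(h.astype(bool)&m).sum()/(h.astype(bool)|m).sum()
        return s/len(data)
    sq=l.endswith("cube") or l in("blue_rest","orange_rest","glass_box")
    best=min((minimize(cost,[*p0,a],method="Nelder-Mead",options=dict(initial_simplex=[[*p0,a],[p0[0]+6,p0[1],a],[p0[0],p0[1]+6,a],[*p0,a+15]])) for a in((-30,0,30) if sq else (0,))),key=lambda r:r.fun)
    x=best.x; return [round(x[0],1),round(x[1],1),round((x[2]+45)%90-45,1) if sq else None,round(best.fun,3)]
G={"blue_cube":(568,402),"orange_cube":(446,29),"objective":(442,-98),"canister":(442,384),"blue_rest":(559,-98),"orange_rest":(440,148),"green_rest":(565,282),"white_rest":(466,282),"glass_box":(566,17),"pink_dish":(570,137)}
def run(labels):
    C={n:camera(n) for n in("top","side")}
    for l in labels:
        V=[]
        for n,c in C.items():
            ex=proj(c,np.array([[*np.array(G[l])/1000,.02]]))[0]
            for r in cut_out(l,n):
                if np.hypot(*(np.array(r["extent"][:2])-ex))<14 and r["confidence"]>.2: V.append((c,r["region"])); print(l,n,fit(l,[V[-1]],G[l])); break
        if len(V)==2: print("   both",fit(l,V,G[l]))
    return C
if __name__=="__main__":
    C=run(G)
    c=C["top"]; ys,xs=np.mgrid[0:420:3,0:560:3]; w=world(c,np.c_[xs.ravel(),ys.ravel()])
    b=w[(w[:,2]>.07)&(w[:,0]>.3)&(w[:,0]<.75)&(w[:,1]<.5)]
    for x in np.arange(.3,.75,.05):
        k=b[(b[:,0]>=x)&(b[:,0]<x+.05)&(b[:,1]<.2)]
        if len(k): i=k[:,1].argmax(); print("obst x",x.round(2),"max y",k[i].round(3),"minz",k[:,2].min().round(2))
E
python3 fit.py
```

```text
blue_cube top [np.float64(572.0), np.float64(401.5), np.float64(26.6), np.float64(0.064)]
blue_cube side [np.float64(571.0), np.float64(399.8), np.float64(29.9), np.float64(0.057)]
   both [np.float64(571.3), np.float64(400.8), np.float64(27.7), np.float64(0.071)]
orange_cube top [np.float64(448.7), np.float64(25.6), np.float64(0.6), np.float64(0.074)]
orange_cube side [np.float64(448.2), np.float64(18.4), np.float64(3.5), np.float64(0.083)]
   both [np.float64(448.1), np.float64(25.1), np.float64(4.0), np.float64(0.106)]
objective top [np.float64(442.1), np.float64(-99.6), None, np.float64(0.067)]
objective side [np.float64(442.2), np.float64(-89.4), None, np.float64(0.285)]
   both [np.float64(442.0), np.float64(-99.6), None, np.float64(0.198)]
canister top [np.float64(443.9), np.float64(382.0), None, np.float64(0.194)]
canister side [np.float64(443.3), np.float64(383.2), None, np.float64(0.067)]
   both [np.float64(443.3), np.float64(383.1), None, np.float64(0.132)]
blue_rest top [np.float64(559.6), np.float64(-99.5), np.float64(24.0), np.float64(0.114)]
blue_rest side [np.float64
[... 1125 characters left out ...]
p.float64(0.188)]
pink_dish top [np.float64(570.4), np.float64(138.1), None, np.float64(0.045)]
pink_dish side [np.float64(570.0), np.float64(130.6), None, np.float64(0.118)]
   both [np.float64(570.1), np.float64(137.4), None, np.float64(0.109)]
obst x 0.3 max y [ 0.322 -0.31   0.188] minz 0.07
obst x 0.35 max y [ 0.396 -0.309  0.179] minz 0.07
obst x 0.4 max y [ 0.427 -0.261  0.093] minz 0.07
obst x 0.45 max y [ 0.451 -0.294  0.093] minz 0.07
obst x 0.5 max y [ 0.55  -0.286  0.267] minz 0.07
obst x 0.55 max y [ 0.59  -0.243  0.151] minz 0.07
obst x 0.6 max y [ 0.618 -0.238  0.253] minz 0.08
obst x 0.65 max y [ 0.682 -0.328  0.151] minz 0.08
obst x 0.7 max y [ 0.714 -0.329  0.205] minz 0.07
```

Emit:
step_arm(
  rows=[
    [0.038, -0.02, -0.013, 0, 0, 6.5],
    [0.038, -0.021, -0.013, 0, 0, 6.5],
    [0.038, -0.021, -0.013, 0, 0, 6.5],
    [0.038, -0.021, -0.013, 0, 0, 6.5],
    [0.038, -0.02, -0.013, 0, 0, 6.5],
    [0.039, -0.021, -0.013, 0, 0, 6.5],
    [0.039, -0.02, -0.013, 0, 0, 6.5],
    [0.039, -0.021, -0.013, 0, 0, 6.5],
    [0, 0, 0, 0, 0, 0],
    [0, 0, 0, 0, 0, 0],
  ],
  jaw=0.065,
  squeeze=12,
)

```text
time: 3.45
position: [0.5704, 0.4016, 0.3005]
tool_rot: [-0.233, 0.972, 0.0, -0.001]
ft_force: [-0.6, -0.8, -0.2]
grip_width: 0.065
grip_force: 0.0
```

Emit:
step_arm(
  rows=[
    [0.001, -0.001, -0.03, 0, 0, 0],
    [0, 0, -0.03, 0, 0, 0],
    [0, 0, -0.03, 0, 0, 0],
    [0, 0, -0.016, 0, 0, 0],
    [0, 0, 0, 0, 0, 0],
    [0, 0, 0, 0, 0, 0],
  ],
)

```text
time: 4.2
position: [0.572, 0.4013, 0.1962]
tool_rot: [-0.234, 0.972, 0.0, 0.001]
ft_force: [0.4, 0.1, 0.1]
grip_width: 0.0648
grip_force: 0.0
```

Emit:
step_arm(
  rows=[
    [0, 0, 0, 0, 0, 0],
    [0, 0, 0, 0, 0, 0],
    [0, 0, 0, 0, 0, 0],
    [0, 0, 0, 0, 0, 0],
    [0, 0, 0, 0, 0, 0],
    [0, 0, 0, 0, 0, 0],
  ],
  jaw=0.025,
)

```text
time: 4.95
position: [0.5718, 0.4007, 0.195]
tool_rot: [-0.234, 0.972, 0.0, 0.0]
ft_force: [-1.1, 0.7, 2.3]
grip_width: 0.0341
grip_force: 12.0
```

Emit:
step_arm(
  rows=[
    [0, 0, 0.02, 0, 0, 0],
    [0, 0, 0.03, 0, 0, 0],
    [0, 0, 0.03, 0, 0, 0],
    [0, 0, 0, 0, 0, 0],
  ],
)

```text
time: 5.45
position: [0.573, 0.4011, 0.2788]
tool_rot: [-0.234, 0.972, 0.001, 0.004]
ft_force: [-0.1, 0.2, 0.1]
grip_width: 0.0338
grip_force: 12.0
```

```bash
cat > b.py <<'E'
from fit import *
for n in("top","side"):
    c=camera(n); hsv=cv2.cvtColor(c["pixels"],cv2.COLOR_BGR2HSV)
    for l,lo,hi in(("blue_rest",(100,120,50),(125,255,255)),("orange_rest",(8,150,90),(22,255,255))):
        m=cv2.inRange(hsv,lo,hi)>0; ex=proj(c,np.array([[*np.array(G[l])/1000,.01]]))[0]
        k=np.zeros_like(m); x,y=ex.astype(int); k[y-22:y+22,x-22:x+22]=True; m&=k
        M[l]=box(.056,.003,.012); print(l,n,fit(l,[(c,m)],G[l]))
    c["pixels"][:]=c["pixels"]; cv2.imwrite(f"pics/{n}2.png",c["pixels"])
t=cv2.imread("pics/top2.png")[140:290,130:450]; s=cv2.imread("pics/side2.png")[150:350,140:400]
cv2.imwrite("pics/m2.png",np.vstack([cv2.resize(t,(480,225)),cv2.resize(s,(480,369))]))
E
python3 b.py
```

```text
blue_rest top [np.float64(557.9), np.float64(-99.0), np.float64(26.4), np.float64(0.098)]
orange_rest top [np.float64(438.8), np.float64(148.5), np.float64(0.0), np.float64(0.045)]
blue_rest side [np.float64(559.1), np.float64(-111.8), np.float64(8.8), np.float64(0.647)]
orange_rest side [np.float64(439.6), np.float64(131.8), np.float64(1.8), np.float64(0.417)]
```

View pics/m2.png

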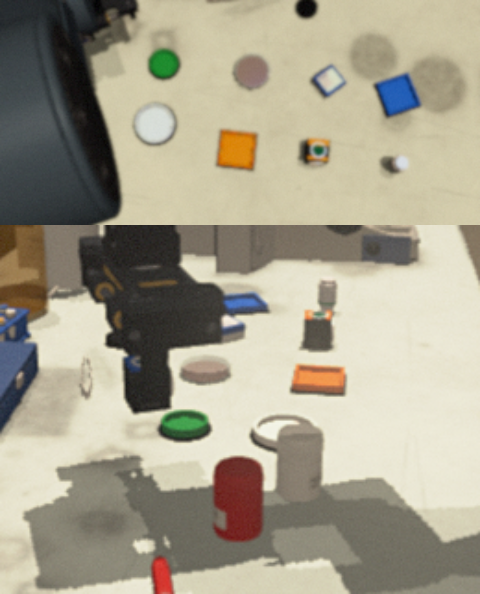

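The cube hangs level in the gripper. Before placing it, I'll refine the rest yaws with upsampled colour masks projected to the rim plane.

```bash
cat > yaw.py <<'E'
from fit import *
def rests():
    P=[camera("top") for _ in range(3)]; c=P[0]; im=np.mean([p["pixels"] for p in P],0).astype(np.uint8)
    big=cv2.resize(im,None,fx=6,fy=6,interpolation=cv2.INTER_CUBIC); hsv=cv2.cvtColor(big,cv2.COLOR_BGR2HSV)
    for l,lo,hi in(("blue_rest",(100,110,40),(125,255,255)),("orange_rest",(6,130,80),(24,255,255))):
        m=cv2.inRange(hsv,lo,hi); ex=(proj(c,np.array([[*np.array(G[l])/1000,.01]]))[0]*6).astype(int)
        k=np.zeros_like(m); k[ex[1]-130:ex[1]+130,ex[0]-130:ex[0]+130]=255
        ct=max(cv2.findContours(m&k,cv2.RETR_EXTERNAL,cv2.CHAIN_APPROX_NONE)[0],key=cv2.contourArea)[:,0]
        w=ray(c,(ct+.5)/6-.5,.012)[:,:2]*1000
        r=cv2.minAreaRect(w.astype(np.float32)); print(l,np.round(r[0],1),np.round(r[1],1),round((r[2]+45)%90-45,1))
        # moment-4 yaw
        d=w-np.array(r[0]); h=cv2.convexHull(w.astype(np.float32))[:,0]; e=np.roll(h,-1,0)-h; L=np.hypot(*e.T); a=np.arctan2(e[:,1],e[:,0])
        print("  edge yaw",np.degrees(np.angle((L*np.exp(4j*a)).sum())/4).round(1))
rests()
E
python3 yaw.py
```

```text
blue_rest [556.9 -97.9] [55.6 57.6] 25.1
  edge yaw 25.1
orange_rest [438.4 148.5] [57.9 57.6] 0.2
  edge yaw 0.2
```

Emit:
step_arm(
  rows=[
    [-0.001, -0.03, 0, 0, 0, 0],
    [-0.001, -0.045, 0, 0, 0, -1],
    [-0.001, -0.045, 0, 0, 0, -1],
    [-0.001, -0.045, 0, 0, 0, 0],
    [-0.001, -0.045, 0, 0, 0, 0],
    [-0.001, -0.045, 0, 0, 0, 0],
    [-0.001, -0.045, 0, 0, 0, 0],
    [-0.001, -0.045, 0, 0, 0, 0],
    [-0.001, -0.045, 0, 0, 0, 0],
    [-0.002, -0.045, 0, 0, 0, 0],
    [-0.002, -0.045, 0, 0, 0, 0],
    [-0.001, -0.02, 0, 0, 0, 0],
  ],
)

```text
time: 7.2
position: [0.5576, -0.1017, 0.2739]
tool_rot: [-0.215, 0.977, 0.0, -0.001]
ft_force: [-1.2, 0.4, -0.6]
grip_width: 0.034
grip_force: 12.0
```

Emit:
step_arm(
  rows=[
    [0, 0, 0, 0, 0, 0],
    [0, 0, 0, 0, 0, 0],
    [0, 0, -0.02, 0, 0, 0],
    [0, 0, -0.01, 0, 0, 0],
    [0, 0, 0, 0, 0, 0],
    [0, 0, 0, 0, 0, 0],
  ],
)

```text
time: 7.95
position: [0.558, -0.099, 0.2451]
tool_rot: [-0.217, 0.976, -0.0, 0.0]
ft_force: [-0.2, -0.2, 0.2]
grip_width: 0.0338
grip_force: 12.0
```

Emit:
step_arm(
  rows=[
    [0, 0, -0.015, 0, 0, 0],
    [0, 0, -0.015, 0, 0, 0],
    [0, 0, -0.01, 0, 0, 0],
    [0, 0, -0.002, 0, 0, 0],
    [0, 0, -0.001, 0, 0, 0],
    [0, 0, -0.001, 0, 0, 0],
    [0, 0, 0, 0, 0, 0],
    [0, 0, 0, 0, 0, 0],
  ],
)

```text
time: 8.95
position: [0.5579, -0.0995, 0.201]
tool_rot: [-0.217, 0.976, -0.0, 0.0]
ft_force: [-0.8, 0.0, -1.4]
grip_width: 0.034
grip_force: 12.0
```

Emit:
step_arm(
  rows=[
    [0, 0, -0.001, 0, 0, 0],
    [0, 0, 0, 0, 0, 0],
    [0, 0, 0, 0, 0, 0],
  ],
)

```text
time: 9.32
position: [0.5579, -0.0995, 0.1999]
tool_rot: [-0.217, 0.976, -0.0, 0.0]
ft_force: [0.2, -1.0, -0.0]
grip_width: 0.0341
grip_force: 12.0
```

Emit:
step_arm(
  rows=[
    [0, 0, -0.0005, 0, 0, 0],
    [0, 0, 0, 0, 0, 0],
    [0, 0, 0, 0, 0, 0],
  ],
)

```text
time: 9.7
position: [0.5579, -0.0995, 0.1998]
tool_rot: [-0.217, 0.976, -0.0, 0.0]
ft_force: [-0.8, 0.2, 6.1]
grip_width: 0.0338
grip_force: 12.0
```

Emit:
step_arm(
  rows=[
    [0, 0, 0, 0, 0, 0],
    [0, 0, 0, 0, 0, 0],
    [0, 0, 0, 0, 0, 0],
    [0, 0, 0.01, 0, 0, 0],
    [0, 0, 0.03, 0, 0, 0],
    [0, 0, 0.04, 0, 0, 0],
    [0, 0, 0.03, 0, 0, 0],
  ],
  jaw=0.06,
)

```text
time: 10.58
position: [0.5579, -0.0995, 0.3114]
tool_rot: [-0.217, 0.976, -0.001, 0.001]
ft_force: [0.2, -0.5, -0.8]
grip_width: 0.0602
grip_force: 0.0
```

Emit:
step_arm(
  rows=[
    [-0.027, 0.031, 0, 0, 0, -5.5],
    [-0.027, 0.031, 0, 0, 0, -5.5],
    [-0.028, 0.031, -0.02, 0, 0, -5.5],
    [-0.0275, 0.0318, -0.02, 0, 0, -5.5],
    [0, 0, -0.02, 0, 0, 0],
    [0, 0, 0, 0, 0, 0],
    [0, 0, 0, 0, 0, 0],
  ],
)

```text
time: 11.45
position: [0.4491, 0.025, 0.2499]
tool_rot: [-0.026, 1.0, -0.0, 0.001]
ft_force: [0.7, 0.1, 0.1]
grip_width: 0.0597
grip_force: 0.0
```

Run:
```python
from fit import *
c=camera("top"); d=camera("side")
cv2.imwrite("pics/m3.png",np.vstack([cv2.resize(c["pixels"][140:290,270:480],(420,300),interpolation=cv2.INTER_CUBIC),cv2.resize(d["pixels"][150:270,220:380],(400,300),interpolation=cv2.INTER_CUBIC)[:, :400] if 0 else cv2.resize(d["pixels"][150:260,220:374],(420,300),interpolation=cv2.INTER_CUBIC)]))
```

```text
(no output)
```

View pics/m3.png

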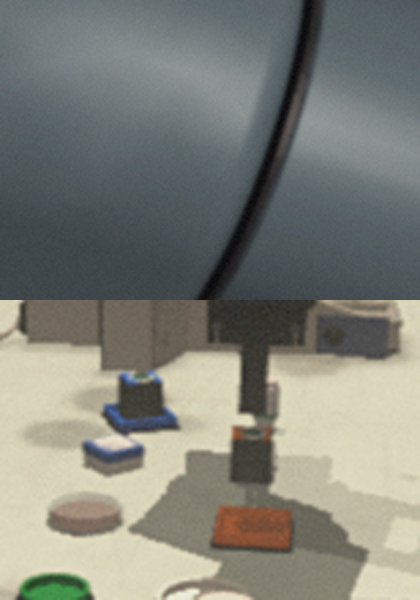

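The side view shows the blue cube upright in the middle of its rest, and the fingers lined up over the orange cube. Now I'll go down and grip it.

Emit:
step_arm(
  rows=[
    [0, 0, -0.02, 0, 0, 0],
    [0, 0, -0.02, 0, 0, 0],
    [0, 0, -0.015, 0, 0, 0],
    [0, 0, 0, 0, 0, 0],
    [0, 0, 0, 0, 0, 0],
  ],
)

```text
time: 12.18
position: [0.4487, 0.0251, 0.1949]
tool_rot: [-0.026, 1.0, -0.0, 0.001]
ft_force: [0.6, -0.3, 0.4]
grip_width: 0.06
grip_force: 0.0
```

Emit:
step_arm(
  rows=[
    [0, 0, 0, 0, 0, 0],
    [0, 0, 0, 0, 0, 0],
    [0, 0, 0, 0, 0, 0],
    [0, 0, 0, 0, 0, 0],
    [0, 0, 0, 0, 0, 0],
  ],
  jaw=0.025,
)

```text
time: 12.8
position: [0.4484, 0.0254, 0.1945]
tool_rot: [-0.026, 1.0, -0.0, 0.0]
ft_force: [0.8, -0.2, 3.4]
grip_width: 0.0342
grip_force: 12.0
```

Emit:
step_arm(
  rows=[
    [0, 0, 0.02, 0, 0, 0],
    [0, 0, 0.03, 0, 0, 0],
    [-0.002, 0.02, 0, 0, 0, -1.5],
    [-0.003, 0.035, 0, 0, 0, -1.5],
    [-0.002, 0.035, 0, 0, 0, 0],
    [-0.002, 0.033, 0, 0, 0, 0],
    [0, 0, 0, 0, 0, 0],
    [0, 0, 0, 0, 0, 0],
    [0, 0, -0.02, 0, 0, 0],
    [0, 0, -0.015, 0, 0, 0],
    [0, 0, -0.006, 0, 0, 0],
    [0, 0, 0, 0, 0, 0],
  ],
)

```text
time: 14.3
position: [0.4394, 0.1477, 0.203]
tool_rot: [0.0, 1.0, -0.0, -0.0]
ft_force: [0.6, -0.6, -1.0]
grip_width: 0.0336
grip_force: 12.0
```

Emit:
step_arm(
  rows=[
    [0, 0, -0.002, 0, 0, 0],
    [0, 0, 0, 0, 0, 0],
    [0, 0, 0, 0, 0, 0],
  ],
)

```text
time: 14.68
position: [0.4394, 0.1484, 0.2016]
tool_rot: [-0.0, 1.0, 0.0, 0.0]
ft_force: [0.2, -0.2, -0.9]
grip_width: 0.034
grip_force: 12.0
```

Emit:
step_arm(
  rows=[
    [0, 0, -0.001, 0, 0, 0],
    [0, 0, -0.0008, 0, 0, 0],
    [0, 0, 0, 0, 0, 0],
    [0, 0, 0, 0, 0, 0],
  ],
)

```text
time: 15.18
position: [0.4393, 0.1484, 0.1994]
tool_rot: [-0.0, 1.0, 0.0, -0.0]
ft_force: [-0.3, 0.7, 0.1]
grip_width: 0.0342
grip_force: 12.0
```

Emit:
step_arm(
  rows=[
    [0, 0, -0.0005, 0, 0, 0],
    [0, 0, 0, 0, 0, 0],
    [0, 0, 0, 0, 0, 0],
  ],
)

```text
time: 15.55
position: [0.4393, 0.1484, 0.1994]
tool_rot: [-0.0, 1.0, 0.0, 0.0]
ft_force: [-0.3, 0.6, 6.0]
grip_width: 0.0336
grip_force: 12.0
```

Emit:
step_arm(
  rows=[
    [0, 0, 0, 0, 0, 0],
    [0, 0, 0, 0, 0, 0],
    [0, 0, 0, 0, 0, 0],
    [0, 0, 0.01, 0, 0, 0],
    [0, 0, 0.03, 0, 0, 0],
    [0, 0, 0.04, 0, 0, 0],
    [0, -0.028, 0.01, 0, 0, 0],
    [0.001, -0.044, 0, 0, 0, 0],
    [0.001, -0.044, 0, 0, 0, 0],
    [0.001, -0.044, 0, 0, 0, 0],
    [0, -0.044, 0, 0, 0, 0],
    [0, -0.044, 0, 0, 0, 0],
  ],
  jaw=0.06,
)

```text
time: 17.05
position: [0.4421, -0.101, 0.2896]
tool_rot: [-0.0, 1.0, -0.0, 0.0]
ft_force: [1.0, -0.4, 0.2]
grip_width: 0.0598
grip_force: 0.0
```

Emit:
step_arm(
  rows=[
    [0, 0, 0, 0, 0, 0],
    [0, 0, -0.02, 0, 0, 0],
    [0, 0, 0, 0, 0, 0],
    [0, 0, 0, 0, 0, 0],
  ],
)

```text
time: 17.55
position: [0.4422, -0.0989, 0.2694]
tool_rot: [-0.001, 1.0, 0.0, -0.0]
ft_force: [-0.1, -0.2, 0.8]
grip_width: 0.06
grip_force: 0.0
```

Run:
```python
from fit import *
d=camera("side"); print([round(float(r["confidence"]),2) for r in cut_out("objective","side")])
cv2.imwrite("pics/m4.png",cv2.resize(d["pixels"][130:260,220:380],(640,520),interpolation=cv2.INTER_CUBIC))
```

```text
[0.54]
```

View pics/m4.png

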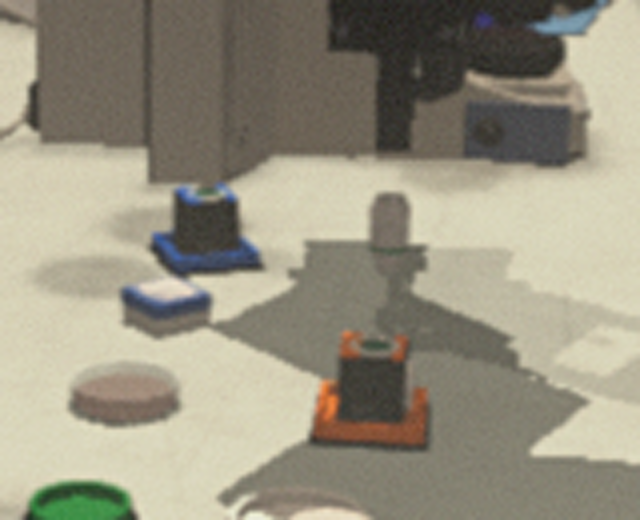

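Both cubes stand in their rests, with the orange one at (374,375) in the crop. The finger at x≈393 lines up with the objective at x≈390.

Emit:
step_arm(
  rows=[
    [0, 0, -0.03, 0, 0, 0],
    [0, 0, -0.025, 0, 0, 0],
    [0, 0, -0.015, 0, 0, 0],
    [0, 0, 0, 0, 0, 0],
    [0, 0, 0, 0, 0, 0],
  ],
)

```text
time: 18.27
position: [0.4426, -0.0996, 0.1996]
tool_rot: [-0.0, 1.0, -0.0, 0.001]
ft_force: [0.7, 0.7, -0.2]
grip_width: 0.0599
grip_force: 0.0
```

Emit:
step_arm(
  rows=[
    [0, 0, 0, 0, 0, 0],
    [0, 0, 0, 0, 0, 0],
    [0, 0, 0, 0, 0, 0],
    [0, 0, 0, 0, 0, 0],
    [0, 0, 0, 0, 0, 0],
    [0, 0, 0, 0, 0, 0],
  ],
  jaw=0.018,
)

```text
time: 19.02
position: [0.4424, -0.0997, 0.199]
tool_rot: [-0.0, 1.0, -0.0, 0.0]
ft_force: [-0.3, -0.4, 1.5]
grip_width: 0.0246
grip_force: 11.8
```

Emit:
step_arm(
  rows=[
    [0, 0, 0.02, 0, 0, 0],
    [0, 0, 0.04, 0, 0, 0],
    [0.009, 0.028, 0.02, 0, 0, 0],
    [0.013, 0.04, 0, 0, 0, 0],
    [0.013, 0.04, 0, 0, 0, 0],
    [0.013, 0.04, 0, 0, 0, 0],
    [0.013, 0.04, 0, 0, 0, 0],
    [0.013, 0.04, 0, 0, 0, 0],
    [0.013, 0.04, 0, 0, 0, 0],
    [0.013, 0.04, 0, 0, 0, 0],
    [0.013, 0.04, 0, 0, 0, 0],
    [0.01, 0.033, 0, 0, 0, 0],
  ],
)

```text
time: 20.52
position: [0.5652, 0.283, 0.2783]
tool_rot: [-0.001, 1.0, -0.0, -0.001]
ft_force: [0.3, -0.6, -0.7]
grip_width: 0.0242
grip_force: 11.8
```

Emit:
step_arm(
  rows=[
    [0, 0, 0, 0, 0, 0],
    [0, 0, 0, 0, 0, 0],
    [0, 0, -0.03, 0, 0, 0],
    [0, 0, -0.02, 0, 0, 0],
    [0, 0, 0, 0, 0, 0],
    [0, 0, 0, 0, 0, 0],
  ],
)

```text
time: 21.28
position: [0.5656, 0.281, 0.2293]
tool_rot: [0.0, 1.0, 0.0, 0.0]
ft_force: [0.2, -0.4, -0.7]
grip_width: 0.0247
grip_force: 11.8
```

Goal z ≈ 0.204.

Emit:
step_arm(
  rows=[
    [0, 0.0005, -0.012, 0, 0, 0],
    [0, 0, -0.008, 0, 0, 0],
    [0, 0, -0.003, 0, 0, 0],
    [0, 0, 0, 0, 0, 0],
    [0, 0, 0, 0, 0, 0],
    [0, 0, -0.001, 0, 0, 0],
    [0, 0, -0.0005, 0, 0, 0],
    [0, 0, 0, 0, 0, 0],
  ],
)

```text
time: 22.28
position: [0.5653, 0.2819, 0.2045]
tool_rot: [-0.0, 1.0, 0.0, 0.0]
ft_force: [-0.6, -0.4, -1.3]
grip_width: 0.0247
grip_force: 11.8
```

Emit:
step_arm(
  rows=[
    [0, 0, -0.0007, 0, 0, 0],
    [0, 0, 0, 0, 0, 0],
    [0, 0, 0, 0, 0, 0],
  ],
)

```text
time: 22.65
position: [0.5654, 0.2819, 0.204]
tool_rot: [-0.0, 1.0, 0.0, 0.0]
ft_force: [-0.4, -0.2, 2.0]
grip_width: 0.0245
grip_force: 11.8
```

Emit:
step_arm(
  rows=[
    [0, 0, -0.0004, 0, 0, 0],
    [0, 0, 0, 0, 0, 0],
    [0, 0, 0, 0, 0, 0],
  ],
)

```text
time: 23.02
position: [0.5655, 0.2818, 0.2038]
tool_rot: [-0.0, 1.0, -0.0, 0.0]
ft_force: [-1.3, -0.9, 5.3]
grip_width: 0.0243
grip_force: 11.8
```

Emit:
step_arm(
  rows=[
    [0, 0, 0, 0, 0, 0],
    [0, 0, 0, 0, 0, 0],
    [0, 0, 0, 0, 0, 0],
    [0, 0, 0, 0, 0, 0],
    [0, 0, 0.01, 0, 0, 0],
    [0, 0, 0.03, 0, 0, 0],
    [0, 0, 0.05, 0, 0, 0],
    [0, 0, 0.03, 0, 0, 0],
  ],
  jaw=0.06,
)

```text
time: 24.02
position: [0.5657, 0.2821, 0.3266]
tool_rot: [-0.0, 1.0, 0.001, 0.002]
ft_force: [0.1, -0.0, -1.1]
grip_width: 0.06
grip_force: 0.0
```

Emit:
step_arm(
  rows=[
    [-0.024, 0.02, 0, 0, 0, 10],
    [-0.025, 0.021, 0, 0, 0, 10],
    [-0.024, 0.02, 0, 0, 0, 10],
    [-0.025, 0.02, 0, 0, 0, 10],
    [-0.024, 0.02, 0, 0, 0, 10],
    [0, 0, -0.02, 0, 0, 0],
    [0, 0, -0.02, 0, 0, 0],
    [0, 0, 0, 0, 0, 0],
    [0, 0, 0, 0, 0, 0],
  ],
  jaw=0.07,
)

```text
time: 25.15
position: [0.4436, 0.383, 0.2843]
tool_rot: [-0.423, 0.906, 0.0, 0.001]
ft_force: [0.6, 0.1, 0.0]
grip_width: 0.0699
grip_force: 0.0
```

Run:
```python
from fit import *
d=camera("side"); 
cv2.imwrite("pics/m5.png",cv2.resize(d["pixels"][190:350,190:370],(630,560),interpolation=cv2.INTER_CUBIC))
```

```text
(no output)
```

View pics/m5.png

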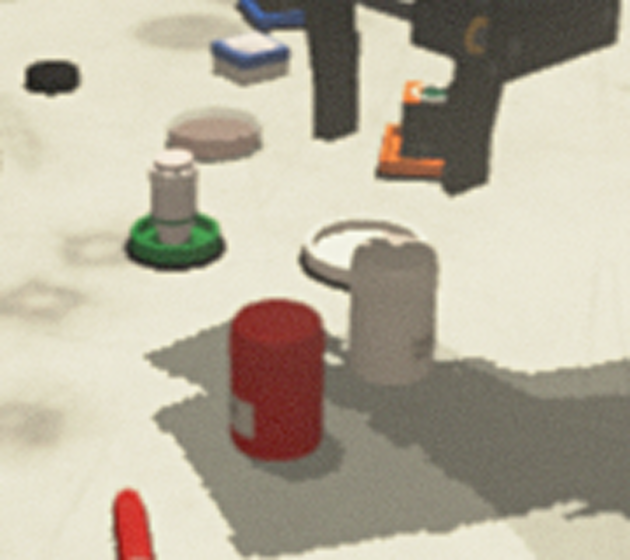

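The objective stands upright in the green rest at (175,205). The fingers, at x≈335 and 470, straddle the white canister at x≈395 and stay clear of the red one.

Emit:
step_arm(
  rows=[
    [0, 0, -0.03, 0, 0, 0],
    [0, 0, -0.03, 0, 0, 0],
    [0, 0, -0.024, 0, 0, 0],
    [0, 0, 0, 0, 0, 0],
    [0, 0, 0, 0, 0, 0],
  ],
)

```text
time: 25.82
position: [0.4439, 0.3831, 0.2006]
tool_rot: [-0.423, 0.906, 0.0, 0.001]
ft_force: [0.9, -0.6, -1.6]
grip_width: 0.0697
grip_force: 0.0
```

Emit:
step_arm(
  rows=[
    [0, 0, 0, 0, 0, 0],
    [0, 0, 0, 0, 0, 0],
    [0, 0, 0, 0, 0, 0],
    [0, 0, 0, 0, 0, 0],
    [0, 0, 0, 0, 0, 0],
  ],
  jaw=0.032,
)

```text
time: 26.45
position: [0.4433, 0.3829, 0.1996]
tool_rot: [-0.423, 0.906, 0.0, 0.0]
ft_force: [-0.7, 0.4, 3.3]
grip_width: 0.0396
grip_force: 12.0
```

Emit:
step_arm(
  rows=[
    [0, 0, 0.02, 0, 0, 0],
    [0, 0, 0.03, 0, 0, 0],
    [0.005, -0.02, 0, 0, 0, 0],
    [0.006, -0.03, 0, 0, 0, 0],
    [0.006, -0.03, 0, 0, 0, 0],
    [0.0054, -0.0206, 0, 0, 0, 0],
    [0, 0, 0, 0, 0, 0],
    [0, 0, 0, 0, 0, 0],
    [0, 0, -0.02, 0, 0, 0],
    [0, 0, -0.015, 0, 0, 0],
    [0, 0, -0.007, 0, 0, 0],
    [0, 0, 0, 0, 0, 0],
  ],
)

```text
time: 27.95
position: [0.4654, 0.2825, 0.2067]
tool_rot: [-0.423, 0.906, 0.0, -0.001]
ft_force: [-0.4, 0.6, -0.7]
grip_width: 0.0399
grip_force: 12.0
```

Emit:
step_arm(
  rows=[
    [0, 0, -0.001, 0, 0, 0],
    [0, 0, -0.001, 0, 0, 0],
    [0, 0, 0, 0, 0, 0],
    [0, 0, 0, 0, 0, 0],
  ],
)

```text
time: 28.45
position: [0.4658, 0.2823, 0.2056]
tool_rot: [-0.423, 0.906, -0.0, 0.0]
ft_force: [-0.5, 0.1, -0.6]
grip_width: 0.0397
grip_force: 12.0
```

Emit:
step_arm(
  rows=[
    [0, 0, -0.0008, 0, 0, 0],
    [0, 0, 0, 0, 0, 0],
    [0, 0, 0, 0, 0, 0],
  ],
)

```text
time: 28.82
position: [0.4657, 0.2823, 0.2046]
tool_rot: [-0.423, 0.906, -0.0, 0.0]
ft_force: [0.3, 0.2, -0.4]
grip_width: 0.0396
grip_force: 12.0
```

Emit:
step_arm(
  rows=[
    [0, 0, -0.0006, 0, 0, 0],
    [0, 0, 0, 0, 0, 0],
    [0, 0, 0, 0, 0, 0],
  ],
)

```text
time: 29.2
position: [0.4657, 0.2823, 0.2045]
tool_rot: [-0.423, 0.906, -0.0, 0.0]
ft_force: [-1.5, -1.2, 5.0]
grip_width: 0.0397
grip_force: 12.0
```

Emit:
step_arm(
  rows=[
    [0, 0, 0, 0, 0, 0],
    [0, 0, 0, 0, 0, 0],
    [0, 0, 0, 0, 0, 0],
    [0, 0, 0.01, 0, 0, 0],
    [0, 0, 0.03, 0, 0, 0],
    [0, 0, 0.05, 0, 0, 0],
    [0, 0, 0.05, 0, 0, 0],
    [-0.02, 0.03, 0.03, 0, 0, 0],
    [-0.03, 0.04, 0.02, 0, 0, 0],
    [-0.03, 0.05, 0.01, 0, 0, 0],
    [-0.03, 0.05, 0, 0, 0, 0],
    [-0.03, 0.05, 0, 0, 0, 0],
  ],
  jaw=0.066,
)

```text
time: 30.7
position: [0.3244, 0.5035, 0.4051]
tool_rot: [-0.423, 0.906, 0.0, 0.001]
ft_force: [1.1, 0.6, 0.0]
grip_width: 0.0657
grip_force: 0.0
```

Emit:
step_arm(
  rows=[
    [-0.02, 0.04, 0, 0, 0, 0],
    [-0.02, 0.03, 0, 0, 0, 0],
    [0, 0, 0, 0, 0, 0],
    [0, 0, 0, 0, 0, 0],
  ],
)

```text
time: 31.2
position: [0.2856, 0.5718, 0.4041]
tool_rot: [-0.423, 0.906, -0.0, -0.0]
ft_force: [0.1, 0.4, -0.3]
grip_width: 0.0659
grip_force: 0.0
```

```bash
cat > v.py <<'E'
from fit import *
c=camera("top"); d=camera("side")
cv2.imwrite("pics/m6.png",cv2.resize(c["pixels"][150:270,140:440],(800,320),interpolation=cv2.INTER_CUBIC))
cv2.imwrite("pics/m7.png",cv2.resize(d["pixels"][150:330,190:370],(590,590),interpolation=cv2.INTER_CUBIC))
T={"blue_cube":(558,-99),"orange_cube":(439,148),"objective":(565,282),"canister":(466,282)}
for n,k in(("top",c),("side",d)):
    for l,g in T.items():
        ex=proj(k,np.array([[*np.array(g)/1000,.03]]))[0]
        for r in cut_out(l,n):
            if np.hypot(*(np.array(r["extent"][:2])-ex))>12: continue
            ys,xs=np.nonzero(r["region"]&(k["depth"]>0)); w=world(k,np.c_[xs,ys]); zt=np.percentile(w[:,2],95); t=w[w[:,2]>zt-.006]
            print(n,l,round(float(r["confidence"]),2),"ztop",zt.round(3),((np.percentile(t[:,:2],2,0)+np.percentile(t[:,:2],98,0))/2).round(4),"rect",np.round(cv2.minAreaRect(t[:,:2].astype(np.float32)*1000)[2]))
E
python3 v.py
```

```text
top blue_cube 0.59 ztop 0.046 [ 0.5583 -0.0983] rect 25.0
top orange_cube 0.61 ztop 0.046 [0.4394 0.1479] rect 1.0
top canister 0.54 ztop 0.065 [0.4662 0.2821] rect 82.0
side blue_cube 0.85 ztop 0.046 [ 0.5566 -0.0926] rect 25.0
side orange_cube 0.89 ztop 0.046 [0.4389 0.1518] rect 3.0
side objective 0.61 ztop 0.053 [0.5656 0.2837] rect 37.0
side canister 0.63 ztop 0.064 [0.4667 0.2859] rect 16.0
```

View pics/m6.png

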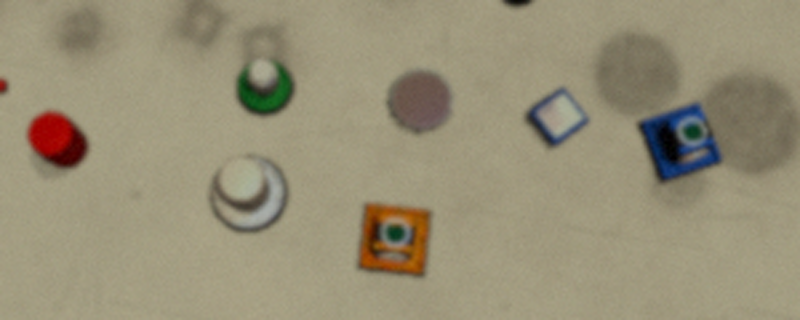

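View pics/m7.png

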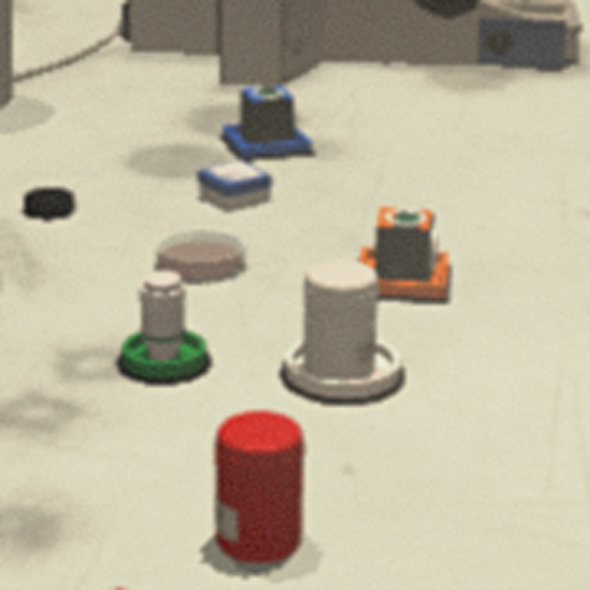

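All four parts stand upright in the middle of their rests, their tops about 5 mm higher than at the start. The cube yaws, 25° and about 1°, match their rests. The dish, the box and the red canister haven't moved.

```bash
python3 -c "
from rig import hand_in
print(hand_in())"
```

```text
the job is handed in; nothing more can be done
None
```

The job is handed in: all four parts stand upright, centred and released in their own rests, placed in the order asked, and the pink dish, cover-glass box and red look-alike were left where they were.

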